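# Shut the draught shield and tare the balance

## Robot

A 6-joint arm with a two-finger parallel gripper is mounted at the origin on a cart in front of the work surface, level with it; the furniture and walls round the work are solid. World frame = base frame: x ahead of the robot, y to its left, z up, the work surface at z = 0. Lengths are in mm, angles in rad, forces in N, time in s.
With the tool pointing down it reaches from about 400 to 825 mm from the base axis. Payload 7 kg.
Tool frame: the origin (TCP) lies at the very end of the fingers, on their centre line; the grasp point (between the pads) lies 19 mm behind it; z points along the fingers, y is the direction in which the jaws open and shut (so a half turn about z gives the same grasp; the last joint's range is limited). The gripper opens to 85 mm and grips with 20 to 120 N. Pads are 22 mm wide; open, the fingers measure 114 mm over their backs; the gripper's body (76 mm by 85 mm) begins 54 mm behind the grasp point. The pads swing forward as they close: fully open they stand 13 mm farther back than shut.
Start: joints at [-0.925, 0.359, 0.012, 0, -1.224, -0.288], TCP at [236.367, -632.239, 231.302] pointing down, gripper open.
Joint ranges: [-3.07, 3.07], [-1.43, 2.12], [-1.02, 1.25], [-3.03, 1.67], [-3.05, -0], [-3.03, 3.03]. Speed limits (rad/s): [2.39, 2.39, 3.01, 3.14, 3.14, 3.14].

## Interface

Orientations are given as a 3x3 rotation matrix whose columns are the frame's x, y, z axes.
In Python, from bench import manip, cams, ticket, nets gives the robot as it stands. The module is installed in compiled form; this text tells all that it offers.
- The arm moves only by the shell command python3 -m jog 'ROWS' [OPENING] [FORCE]. ROWS is text: rows parted by semicolons, each of 6 numbers parted by spaces: the shift along the tool's x, y, z in mm, then the turn, a rotation vector about the tool's x, y, z in rad. In form: tx ty tz rx ry rz; .... A call has exactly 8 rows; each row shifts and turns the pose as measured when the row begins, along the tool's axes as they then stand; what a row does not reach is not made up. A row lasts 1/10 s, in which the tool goes at most 50 mm and 8.59 degrees, less where a joint would pass 70% of its speed; a pose out of reach is approached as far as the arm can. A call is refused whole if a number of a shift passes 50 or a number of a turn 0.15, either way. A call with a gripper value outside its range is refused whole. OPENING is the opening, from 0 (shut) to 1 (fully open), set as the call begins (- or left out, the last holds). The fingers move at their own pace and stop on an object; FORCE is the grip in N (left out, the last holds). Time passes only in rows, so rows that do not move let the fingers close, or fill a call up. It gives the time, the measured TCP pose, the force and the opening at its end, in the units of the state.
- manip.get_state(): the state, without advancing time (a new reading comes with each control period).
- cams.read_camera(name): name is "side" or "top" or "wrist"; returns a dict with "color" (480x640x3 uint8, red, green, blue), "camera_matrix" (3x3 intrinsics, pixels), "eye" and "attitude" of the camera in the world. Camera axes: x right, y down, z forward; pixel columns grow to the right and rows downward; lengths in mm; the calibration is good to about 2 mm. A picture is of the moment at which its call begins. There is no depth.
- ticket.sign_off(): hands the job in, once; it reports no verdict.
Trained networks look in a picture, given as the dict that the camera call returned (one of the last four; its "shot" number tells which), for a name from the list of things; names that differ only in an ending like _2 or _b are one class to them, and where a whole thing is asked for, a point or a joint stands for the part that bears it (a point fixed in the world has none). Each returns a list of dicts, best first, with "score" (0 to 1); they miss things now and then, are a little off and sometimes report something else, mostly with a low value. They report only what shows in the picture. A call takes as long as a camera call. They do not tell look-alikes from the thing itself.
- nets.silhouettes(picture, target): "pixels" (480x640 bool, what is visible of it) and "extent" ([left, top, right, bottom] in pixels, round what is visible of it).
- nets.place_of(picture, target): "position" ([column, row] in pixels: a listed point, or the origin of a listed thing).
The state is a dict: "t": time; "q": joint angles; "qd": joint speeds; "joint_efforts": joint torques, N m; "tool_pos": TCP position; "eef_rot": TCP orientation; "ft_force": force on the tool from outside, world axes, zero at the start; "torque": the same for the moment, N m; "finger_gap": opening from 0.0 (shut) to 1.0 (fully open).
Only numpy, scipy, OpenCV 4.12 (cv2) and the standard library are available. Lean on these libraries where they do the work, as an engineer would, in place of code of your own. Each camera call takes 0.05 s, during which the arm holds its last target.

## Task

A sample jar stands on the pan of the balance and is to be tared, so that the portion taken from it later can be read off. With the fingertips, slide the glass top door and the right-hand glass door of the draught shield forward until both are fully home, and only then press the tare key (the long bar key at the front) right down and let it go. Pinch and lift nothing, press no other key, and leave the jar and the things standing about where they are.

Things in the scene. Friction and masses are not known exactly. Their poses are not given: they have to be found in the camera images.
- balance: laboratory balance, white housing 330 x 215 x 58 mm, fixed, with a glass draught shield up to 213 mm and a white column behind. Origin: centre of the underside; x to its rear, y to its left, z up; its front (keys) faces roughly the robot. Right-hand door at -y, left-hand at +y. Behind the keys a display hood rises to 80 mm; the front glass stands 73 mm behind the middle of the keys.
- top_grip (a point): centre of the grey upright tab on the top door: 8 mm along the balance's x, 50 mm along its y, 21 mm high (213 to 234 mm above the worktop), near the front edge of the door. Behind it the door is a flat pane, upper face 10.5 mm below this point. A fingertip set down behind the tab and moved forward (balance -x) takes the door along.
- right_grip (a point): centre of the grey upright fin outside the right-hand door, near its front edge: 8 mm along the balance's x, 42 mm high (149 to 191 mm above the worktop), standing 30 mm out from the pane, whose outer face lies 14.5 mm from this point (+y). Free space behind the fin and to its right: a fingertip lowered behind it, right of the pane, and moved forward (balance -x) takes the door along.
- left_grip (a point): centre of the like fin on the left-hand door, which is already shut and stays shut.
- top_door (a joint): how far the top door is open, m: 0 = fully shut against the front stop, up to 0.085; it slides to the rear (balance +x) to open and forward to shut, with about 1.2 N of friction, and stays where it is left.
- right_door (a joint): how far the right-hand door is open, m; as the top door.
- left_door (a joint): how far the left-hand door is open, m: 0 at the start, to stay so.
- tare_top (a point): middle of the upper face of the tare key: a white bar key 17 mm along the balance's x and 62 mm along its y, in the middle of the dark strip at the balance's front, 63 mm above the worktop, 5 mm proud of the housing.
- tare_key (a joint): travel of the tare key, m: 0 up, 0.003 fully down; presses straight down, springs back; about 4 N fully down.
- power_top (a point): upper face of the round power key, 17 mm wide, 75 mm to the left (balance +y) of the tare key; not to be pressed.
- power_key (a joint): travel of the power key, m: 0 up, 0.003 down.
- pan_centre (a point): middle of the upper face of the round weighing pan (94 mm wide) inside the shield, 72 mm above the worktop.
- jar_mid (a point): centre (half-way up) of the closed screw-lid sample jar, 52 mm wide and 71 mm high, loose on the weighing pan inside the shield; its lid is 67 mm below the top door.
- dish: shallow round culture dish, 89 mm wide, 14 mm high, on the worktop to the right of the balance; bystander; origin centre of underside.
- marker: marker pen, 135 x 17 mm, lying to the right of the balance near its front; bystander.
- timer: flat bench timer, 62 x 68 x 18 mm, to the left of the balance's front; bystander.
- beaker_large: clear empty beaker, 72 mm wide, 93 mm high, standing left of the balance; bystander.
- beaker_small: small beaker, 54 mm wide, 69 mm high, standing left of the balance; bystander.
- weight_20g: small knobbed weight, 22 mm wide, 32 mm high, left of the balance near the front; bystander.
Not all that is in view belongs to the job. What is meant by the part that bears jar_mid is not orange, red or yellow, and is the larger of those in its own colour.

How it is judged (in metres and radians):
On the way, in this order (a step that is already met when the one before it is completed fails the run):
1. all three doors of the draught shield are fully shut (value of joint each of top_door, right_door, left_door below 0.003 m), for 0.2 s.
2. the tare key is pressed down (value of joint tare_key above 0.002 m), for 0.05 s.
At the end, for the whole second after the job is handed in: All three doors are within 3 mm of fully shut, the tare key has been pressed (at least 2 of its 3 mm) after that and is up again, and the sample jar stands upright on the pan, within 30 mm of its middle (all of step 1 and value of joint tare_key below 0.001 m and horizontal distance between jar_mid and pan_centre below 0.03 m and angle between jar_mid's own z axis and vertical below 0.1 rad); the robot touches nothing.
It fails at once if the tare key is pressed while a door is open (value of joint tare_key above 0.0015 m and value of joint any of top_door, right_door, left_door above 0.004 m).
It fails at once if the power key is pressed (value of joint power_key above 0.0015 m).
It fails at once if the sample jar is lifted, tipped or shifted on the pan (distance of jar_mid from where it was at the start of the episode above 0.012 m or angle between jar_mid's own z axis and vertical above 0.2 rad).
It fails at once if a bystander is lifted or moved by more than 25 mm (distance of any of dish, marker, timer, beaker_large, beaker_small, weight_20g from where it was at the start of the episode above 0.025 m).
It also fails if it takes over 48 s, if anything falls off the work surface, if the arm or the gripper's body presses on something with over 40 N, if the wrist force passes 120 N, or if a joint passes its speed limit or range.

## Working session

There is one attempt and no reset: what is moved stays moved. The work goes in short steps, Python scripts to look and compute and a shell command to move; the robot and the scene stay as the last step left them, time stands still between calls to the robot, and variables do not carry over. Pictures are saved under pics/ and viewed, and the job is handed in when it is done.

```bash
mkdir -p pics; cat > h.py <<'E'
import numpy as np, cv2
from bench import manip, cams, ticket, nets
def snap(n):
    return cams.read_camera(n)
def save(p,name): cv2.imwrite('pics/'+name+'.png',p['color'][:,:,::-1])
def ray(p,uv):
    K=np.array(p['camera_matrix']);R=np.array(p['attitude']);e=np.array(p['eye']).ravel()
    d=R@np.linalg.solve(K,[uv[0],uv[1],1.]);return e,d/np.linalg.norm(d)
def atz(p,uv,z):
    e,d=ray(p,uv);return e+d*(z-e[2])/d[2]
def proj(p,X):
    K=np.array(p['camera_matrix']);R=np.array(p['attitude']);e=np.array(p['eye']).ravel()
    c=K@(R.T@(np.array(X)-e));return c[:2]/c[2]
def tri(rs):
    A=0;b=0
    for e,d in rs:
        M=np.eye(3)-np.outer(d,d);A=A+M;b=b+M@e
    x=np.linalg.solve(A,b);return x,[np.linalg.norm((np.eye(3)-np.outer(d,d))@(x-e)) for e,d in rs]
E
python3 - <<'E'
from h import *
np.set_printoptions(precision=1,suppress=True)
P={n:snap(n) for n in('side','top','wrist')}
s=manip.get_state();print(s['t'],s['tool_pos'],s['eef_rot'],s['finger_gap'])
for n,p in P.items():
    save(p,n+'0');print(n,p['eye'],np.array(p['attitude'])[:,2])
for t in['top_grip','right_grip','left_grip','tare_top','power_top','pan_centre','jar_mid','balance','dish','marker','timer','beaker_large','beaker_small','weight_20g']:
    for n,p in P.items():
        print(t,n,[(np.array(r['position']).round(1),round(r['score'],2)) for r in nets.place_of(p,t)[:3]])
E
```

```text
0.15 [ 236.2 -631.9  230.6] [[-0.9 -0.4 -0. ]
 [-0.4  0.9  0. ]
 [ 0.   0.  -1. ]] 1.0045835268201153
side [230.9 896.2 688.5] [ 0.3 -0.8 -0.5]
top [  17.2  288.9 1043.8] [ 0.5 -0.2 -0.9]
wrist [ 167.7 -657.7  373.5] [ 0.3  0.1 -1. ]
top_grip side [(array([286.3, 178.2]), 0.93)]
top_grip top [(array([346.9, 147.6]), 0.96)]
top_grip wrist []
right_grip side []
right_grip top [(array([385.4, 127.7]), 0.58), (array([338.8, 182.4]), 0.48)]
right_grip wrist []
left_grip side [(array([291.1, 222.3]), 0.62)]
left_grip top [(array([303.9, 202.7]), 0.77), (array([193.2, 322. ]), 0.6)]
left_grip wrist []
tare_top side [(array([340.8, 238. ]), 0.41)]
tare_top top [(array([376.9, 245.2]), 0.71), (array([341.1, 260.2]), 0.48)]
tare_top wrist []
power_top side [(array([332.1, 256.4]), 0.46)]
power_top top [(array([224.8, 313.8]), 0.71), (array([343.6, 258.9]), 0.55)]
power_top wrist []
pan_centre side []
pan_centre top [(array([339.4, 182.7]), 0.75), (array([427.7, 180. ]), 0.63)]
pan_centre wrist []
jar_mid side [(array([253.2, 311.6]), 0.91), (array([293.3, 297.4]), 0.73), (array([391., 240.]), 
[... 342 characters left out ...]
43)]
dish wrist []
marker side [(array([353.3, 230.2]), 0.61), (array([290.1, 223.9]), 0.55)]
marker top [(array([443.2, 237.6]), 0.71)]
marker wrist []
timer side [(array([297.8, 350.4]), 0.65)]
timer top [(array([224.1, 315.1]), 0.69)]
timer wrist []
beaker_large side [(array([209., 345.]), 0.81)]
beaker_large top [(array([179.6, 237.5]), 0.91)]
beaker_large wrist []
beaker_small side [(array([245.4, 349.6]), 0.72)]
beaker_small top [(array([192.8, 275.1]), 0.77), (array([337.8, 174.1]), 0.49), (array([427.6, 179.6]), 0.41)]
beaker_small wrist []
weight_20g side [(array([282.2, 373.3]), 0.63)]
weight_20g top [(array([190.1, 318.2]), 0.51), (array([336.8, 183.4]), 0.37)]
weight_20g wrist []
```

View pics/side0.png

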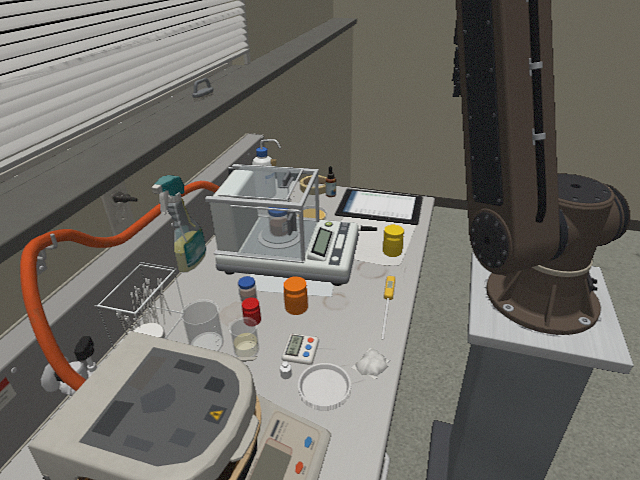

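View pics/top0.png

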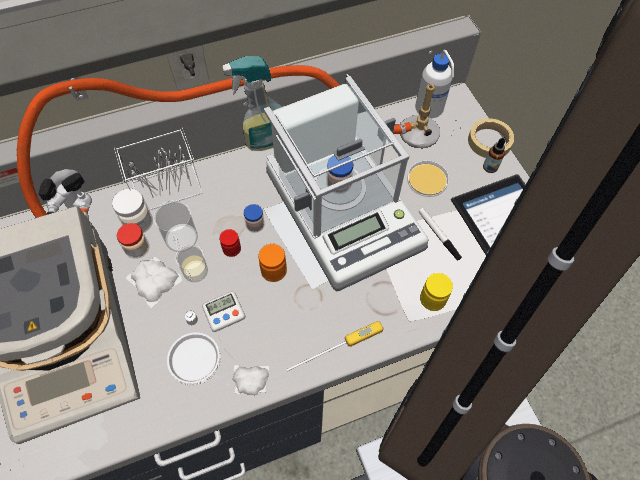

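```bash
python3 - <<'E'
import cv2
a=cv2.imread('pics/top0.png')[70:350,150:480];cv2.imwrite('pics/topc.png',cv2.resize(a,(700,594),interpolation=cv2.INTER_CUBIC))
a=cv2.imread('pics/side0.png')[140:290,200:400];cv2.imwrite('pics/sidec.png',cv2.resize(a,(800,600),interpolation=cv2.INTER_CUBIC))
E
```

```text
(no output)
```

View pics/topc.png

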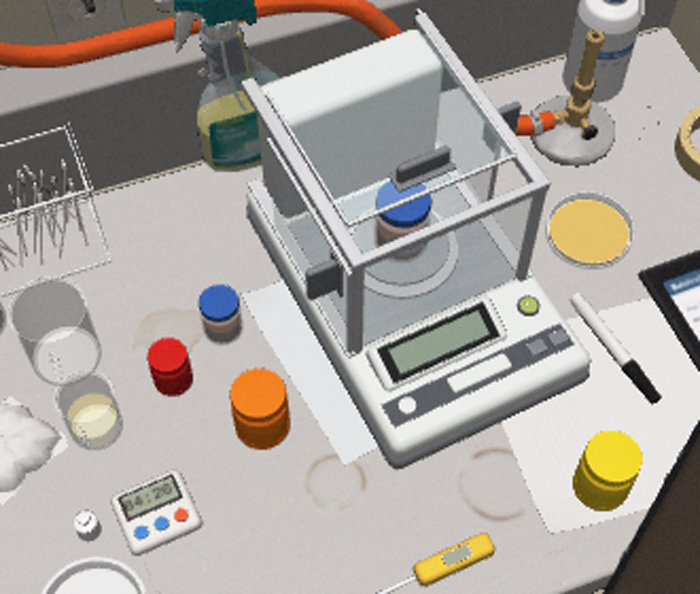

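View pics/sidec.png

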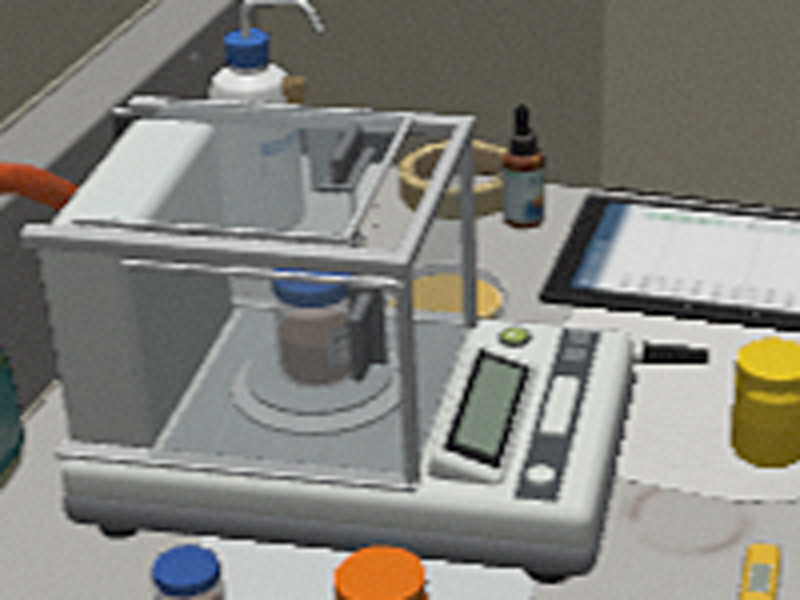

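The top picture shows the balance facing the robot. The tare bar is at (375,245), the power key at (342,261), the top tab at (349,148), the right fin at about (388,126) and the left fin at about (303,202). Jars in view: blue-lid on the pan at (341,165), small blue at (253,214), red (230,242), orange (272,262) and yellow (436,291). The one meant is the larger blue-lid jar on the pan. Next I'll work out the balance pose.

```bash
cat > m.py <<'E'
from h import *
np.set_printoptions(precision=1,suppress=True)
T=snap('top');S=snap('side')
def best(p,t,near,r=15):
    c=[np.array(x['position']) for x in nets.place_of(p,t)]
    c=[x for x in c if np.linalg.norm(x-near)<r]
    return c[0] if c else np.array(near,float)
E
python3 - <<'E'
from m import *
obs={'tare':(best(T,'tare_top',(376,245)),best(S,'tare_top',(340.5,241),8),63),
'power':(best(T,'power_top',(342,261)),best(S,'power_top',(335,258)),63),
'top':(best(T,'top_grip',(348,148)),best(S,'top_grip',(286,178)),223.5),
'left':(best(T,'left_grip',(303,202)),best(S,'left_grip',(292,222)),170),
'right':(best(T,'right_grip',(387,127)),None,170)}
for k,(a,b,z) in obs.items():
    print(k,a,b,'topz',atz(T,a,z),'sidez',atz(S,b,z) if b is not None else '', tri([ray(T,a),ray(S,b)]) if b is not None else '')
# known frame corners
for n,uv,z in [('TL front top',(150+355/2.121,70+262/2.121),213),('TR front top',(150+545/2.121,70+185/2.121),213),('rear TR',(150+420/2.121,70+12/2.121),213),('rear TL',(150+250/2.121,70+85/2.121),213)]:
    print(n,atz(T,uv,z))
print(manip.get_state()['t'])
E
```

```text
tare [377.8 248.2] [339.4 238.7] topz [462.3 -11.   63. ] sidez [471.4 -16.9  63. ] (array([466.1, -11.2,  65. ]), [np.float64(4.231324680468744), np.float64(4.231324680468705)])
power [344.9 261.4] [330.8 258.9] topz [458.5  59.3  63. ] sidez [468.7  70.6  63. ] (array([469.3,  55.4,  49.5]), [np.float64(4.320807447608063), np.float64(4.320807447608059)])
top [349.8 146.6] [286.3 176.5] topz [596.4   1.4 223.5] sidez [597.3  -4.7 223.5] (array([594.2,   2.6, 227.1]), [np.float64(0.2584456832301779), np.float64(0.2584456832298569)])
left [299.  201.8] [290.8 220.3] topz [550.8 116.2 170. ] sidez [552.2  96.7 170. ] (array([542.8, 119. , 184.2]), [np.float64(0.5207079201221814), np.float64(0.520707920122222)])
right [385.8 130.4] None topz [646.1 -98.2 170. ] sidez  
TL front top [529.3  89.2 213. ]
TR front top [545.3 -89.3 213. ]
rear TR [767.6 -66.3 213. ]
rear TL [738.9 109.5 213. ]
2.8
```

```bash
cat > ov.py <<'E'
from h import *
import pickle,sys
np.set_printoptions(precision=1,suppress=True)
def B(bx,by,z,o,yaw):
    c,s=np.cos(yaw),np.sin(yaw);return np.array([o[0]+c*bx-s*by,o[1]+s*bx+c*by,z])
def box(img,p,o,yaw,c,d,col,sc,off):
    P=[proj(p,B(c[0]+i*d[0]/2,c[1]+j*d[1]/2,c[2]+k*d[2]/2,o,yaw)) for i in(-1,1) for j in(-1,1) for k in(-1,1)]
    P=[tuple(int(v) for v in (q-off)*sc) for q in P]
    for a in range(8):
        for b in range(a):
            if bin(a^b).count('1')==1: cv2.line(img,P[a],P[b],col,1)
E
cat > run.py <<'E'
from ov import *
T=snap('top');S=snap('side');pickle.dump((T,S),open('ts.pkl','wb'))
E
python3 run.py
cat > draw.py <<'E'
from ov import *
T,S=pickle.load(open('ts.pkl','rb'))
o=eval(sys.argv[1]);yaw=float(sys.argv[2]);td=float(sys.argv[3]);rd=float(sys.argv[4]);gx=float(sys.argv[5]);gy=float(sys.argv[6]);tag=sys.argv[7]
# origin o = tare key centre
for n,p,off,sz,sc in [('t',T,(270,70),(170,215),2.75),('s',S,(200,140),(200,150),4)]:
    a=p['color'][off[1]:off[1]+sz[1],off[0]:off[0]+sz[0],::-1]
    a=cv2.resize(a,None,fx=sc,fy=sc,interpolation=cv2.INTER_CUBIC).copy()
    off=np.array(off)
    bx=lambda c,d,col:box(a,p,o,yaw,c,d,col,sc,off)
    bx((0,0,60.5),(17,62,5),(0,0,255)); bx((0,75,60.5),(17,17,5),(0,255,0))
    bx((gx+td,0,223.5),(8,50,21),(255,0,255))
    bx((gx,gy,170),(8,30,42),(255,255,0)); bx((gx+rd,-gy,170),(8,30,42),(0,165,255))
    cv2.imwrite(f'pics/ov_{n}{tag}.png',a)
E
python3 draw.py '(466,-10)' 0.096 47 75 86 105 a
```

```text
(no output)
```

View pics/ov_ta.png

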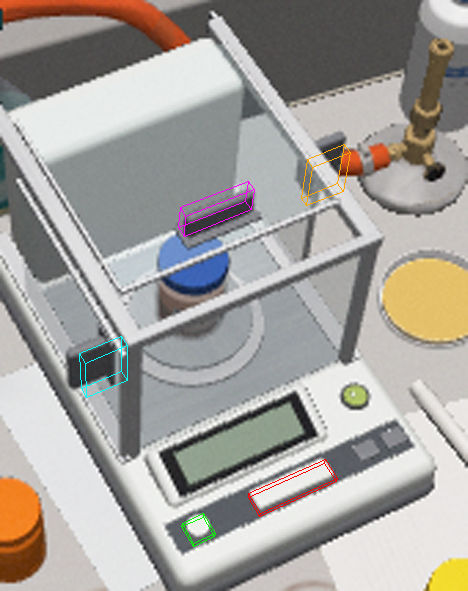

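View pics/ov_sa.png

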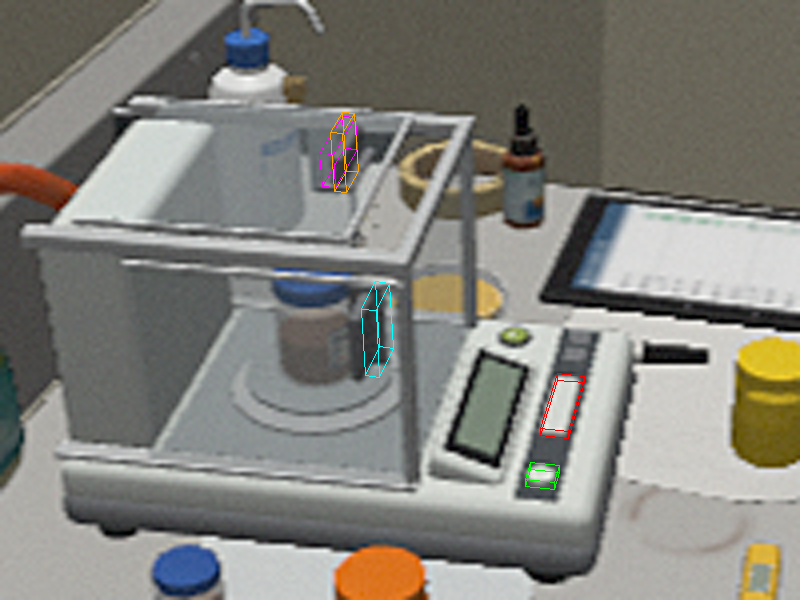

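```bash
python3 draw.py '(467,-10)' 0.096 44 88 92 110 b; python3 - <<'E'
from ov import *
T,S=pickle.load(open('ts.pkl','rb'))
a=S['color'][160:200,260:310,::-1];b=T['color'][105:165,325:405,::-1]
cv2.imwrite('pics/z1.png',np.hstack([cv2.resize(a,(400,320),interpolation=cv2.INTER_CUBIC),cv2.resize(b,(400,320),interpolation=cv2.INTER_CUBIC)]))
E
```

```text
(no output)
```

View pics/z1.png

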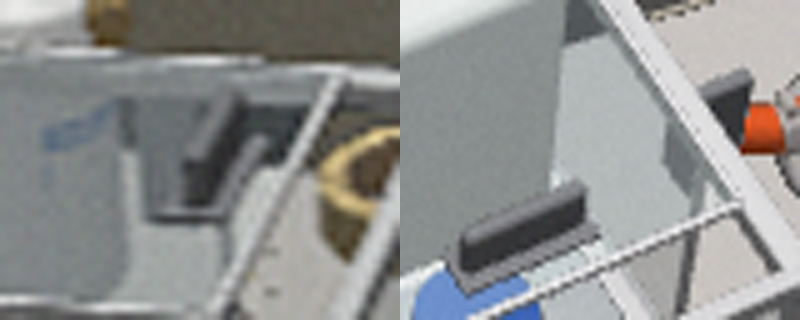

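View pics/ov_tb.png

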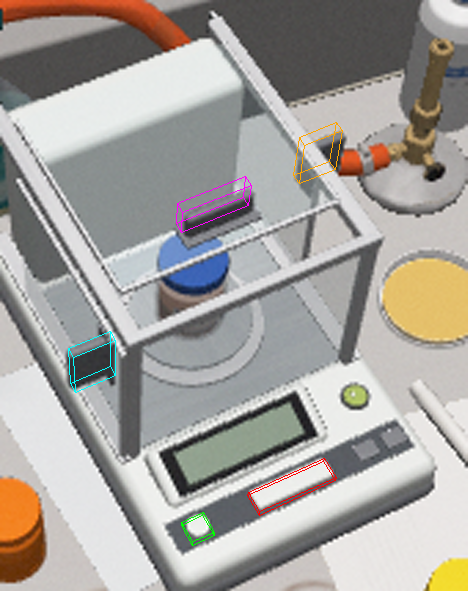

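View pics/ov_sb.png

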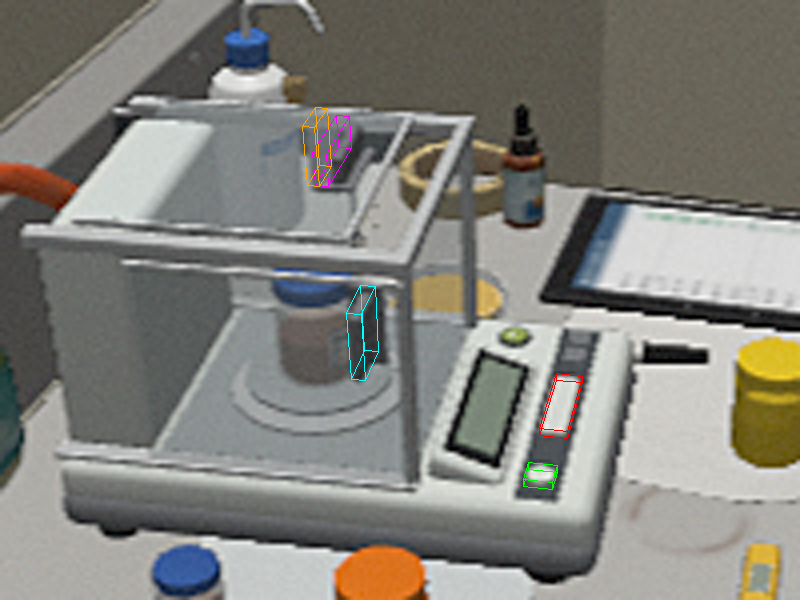

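```bash
python3 draw.py '(467,-10)' 0.096 39 82 90 111 c; python3 - <<'E'
import cv2,numpy as np
a=cv2.imread('pics/ov_tc.png')[100:270,150:380];b=cv2.imread('pics/ov_sc.png')[90:210,270:420]
cv2.imwrite('pics/z2.png',np.hstack([cv2.resize(a,(400,296)),cv2.resize(b,(370,296))]))
from h import *
from ov import B
import pickle
T,S=pickle.load(open('ts.pkl','rb'))
np.set_printoptions(precision=1,suppress=True)
print('bunsen base',atz(T,(421,134),0), 'bottle base',atz(T,(428,112),0),'dish',atz(T,(428,180),7))
for n,x in [('tab',(129,0,223.5)),('rfin',(172,-111,170)),('rfin shut',(90,-111,170)),('tare',(0,0,63))]: print(n,B(*x,(467,-10),.096))
E
```

```text
bunsen base [ 729.9 -245.4    0. ] bottle base [ 784.1 -290.3    0. ] dish [ 603.7 -199.5    7. ]
tab [595.4   2.4 223.5]
rfin [ 648.8 -104.   170. ]
rfin shut [ 567.2 -111.9  170. ]
tare [467. -10.  63.]
```

View pics/z2.png

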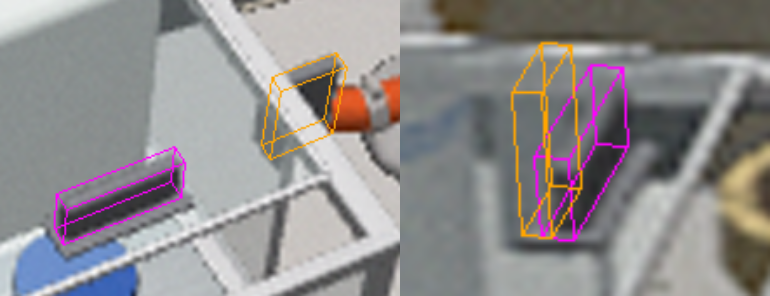

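```bash
cat > rem.py <<'E'
import sys,numpy as np
from bench import manip
from scipy.spatial.transform import Rotation as Ro
np.set_printoptions(precision=2,suppress=True)
s=manip.get_state();R=np.array(s['eef_rot']);p=np.array(s['tool_pos'])
c,sn=np.cos(.096),np.sin(.096)
xb=np.array([c,sn,0]);yb=np.array([-sn,c,0]);zz=np.array([0,0,1.]);o=np.array([467,-10,0])
G=np.array([-yb,-xb,-zz]).T   # tool x=right, y=front, z down
rel=p-o
print('t',round(s['t'],2),'bal',np.array([rel@xb,rel@yb,p[2]]),'F_bal',np.array([np.dot(s['ft_force'],v) for v in(xb,yb,zz)]),'gap',round(s['finger_gap'],2),'q',np.array(s['q']))
print('rot left (tool)',Ro.from_matrix(R.T@G).as_rotvec())
if len(sys.argv)>3:
    t=np.array([float(v) for v in sys.argv[1:4]]);w=o+t[0]*xb+t[1]*yb+t[2]*zz
    print('shift tool now',R.T@(w-p),' in goal frame',G.T@(w-p))
E
python3 rem.py 200 -114 300
```

```text
t 2.9 bal [-289.21 -597.29  231.3 ] F_bal [ 0.61 -0.54 -0.56] gap 1.0 q [-0.92  0.36  0.01 -0.   -1.22 -0.29]
rot left (tool) [-0.    0.   -1.31]
shift tool now [-597.62  340.22  -68.69]  in goal frame [-483.29 -489.21  -68.7 ]
```

```bash
python3 -m jog '-41 24 -12 0 0 -0.145; -45 17 -12 0 0 -0.145; -47 10 -12 0 0 -0.145; -48 3 -12 0 0 -0.145; -48 -4 -12 0 0 -0.145; -47 -11 -12 0 0 -0.145; -44 -18 0 0 0 -0.145; -41 -24 0 0 0 -0.145' 0; python3 rem.py 200 -114 300
```

```text
t: 3.7
tool_pos: [485.7, -335.5, 304.4]
eef_rot: [[-0.023, -1.0, 0.001], [-1.0, 0.023, 0.001], [-0.001, -0.0, -1.0]]
ft_force: [0.6, -1.1, -0.5]
finger_gap: -0.0
t 3.7 bal [ -12.64 -325.83  304.44] F_bal [ 0.51 -1.19 -0.51] gap -0.0 q [-0.27  0.18 -0.06 -0.   -1.33  0.25]
rot left (tool) [-0.    0.   -0.12]
shift tool now [-235.58 -185.97    4.87]  in goal frame [-211.83 -212.64    4.44]
```

```bash
python3 -m jog '-30 -30 0 0 0 -0.12; -30 -30 0 0 0 0; -30 -30 0 0 0 0; -30 -30 0 0 0 0; -30 -30 0 0 0 0; -30 -30 0 0 0 0; -20 -25 10 0 0 0; -10 -8 15 0 0 0'; python3 rem.py 200 -114 165
```

```text
t: 4.5
tool_pos: [689.1, -92.5, 283.6]
eef_rot: [[0.113, -0.994, 0.009], [-0.994, -0.113, 0.001], [0.0, -0.009, -1.0]]
ft_force: [-0.0, 0.0, -0.8]
finger_gap: 0.003
t 4.5 bal [ 213.13 -103.36  283.59] F_bal [-0.    0.03 -0.77] gap 0.0 q [ 0.15  0.36  0.13  0.   -1.33 -0.03]
rot left (tool) [-0.01 -0.    0.02]
shift tool now [ 10.36  14.33 118.48]  in goal frame [ 10.64  13.13 118.59]
```

```bash
python3 -m jog '10 13 10 0 0 0.02; 0 0 25 0 0 0; 0 0 0 0 0 0; 0 0 0 0 0 0; 0 0 0 0 0 0; 0 0 0 0 0 0; 0 0 0 0 0 0; 0 0 0 0 0 0'; python3 rem.py 200 -114 165
python3 - <<'E'
from h import *
for n in('wrist','top'):
    p=snap(n);save(p,n+'1')
a=cv2.imread('pics/top1.png')[40:240,260:480]
b=cv2.imread('pics/wrist1.png')
cv2.imwrite('pics/c1.png',np.hstack([cv2.resize(a,(396,360)),cv2.resize(b,(400,360))]))
E
```

```text
t: 5.3
tool_pos: [677.9, -102.8, 247.5]
eef_rot: [[0.095, -0.995, 0.008], [-0.995, -0.095, 0.0], [0.001, -0.008, -1.0]]
ft_force: [-0.5, -0.3, -0.3]
finger_gap: -0.001
t 5.3 bal [ 201.02 -112.56  247.52] F_bal [-0.51 -0.23 -0.34] gap -0.0 q [ 0.13  0.36  0.05  0.   -1.25 -0.04]
rot left (tool) [-0.01 -0.   -0.  ]
shift tool now [ 1.39  1.69 82.51]  in goal frame [ 1.44  1.02 82.52]
```

View pics/c1.png

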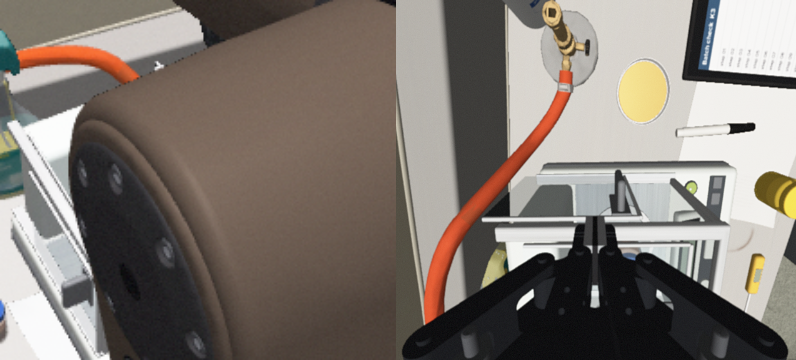

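View pics/wrist1.png

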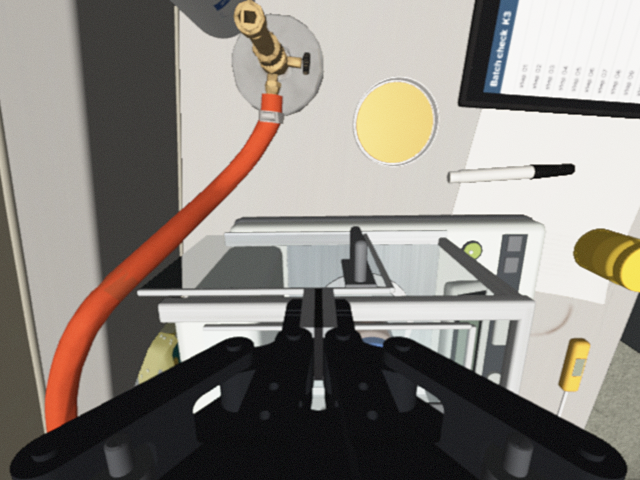

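```bash
python3 - <<'E'
from ov import *
W=snap('wrist');pickle.dump(W,open('w.pkl','wb'))
a=W['color'][:,:,::-1].copy()
o=(467,-10);y=.096;z=np.zeros(2)
box(a,W,o,y,(172,-111,170),(8,30,42),(0,165,255),1,z)
box(a,W,o,y,(129,0,223.5),(8,50,21),(255,0,255),1,z)
box(a,W,o,y,(0,0,60.5),(17,62,5),(0,0,255),1,z)
cv2.imwrite('pics/w1o.png',cv2.resize(a[180:400,100:480],(760,440),interpolation=cv2.INTER_CUBIC))
E
```

```text
(no output)
```

View pics/w1o.png

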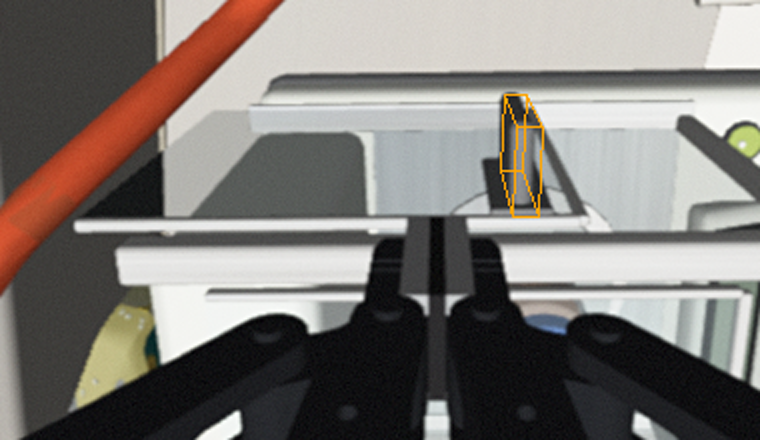

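The wrist view shows the fin at about (358,255), matching the predicted box. The fingertips are just behind it, with clear space below. I'll lower the tip 4 mm further out.

```bash
python3 -m jog '5 0 0 0 0 0; 0 1 15 0 0 0; 0 0 15 0 0 0; 0 0 15 0 0 0; 0 0 15 0 0 0; 0 0 13 0 0 0; 0 0 8 0 0 0; 0 0 0 0 0 0'; python3 rem.py 200 -117 165
```

```text
t: 6.25
tool_pos: [678.6, -110.0, 163.8]
eef_rot: [[0.095, -0.995, 0.009], [-0.995, -0.095, -0.0], [0.001, -0.009, -1.0]]
ft_force: [-0.6, 0.5, 0.0]
finger_gap: -0.003
t 6.25 bal [ 201.04 -119.77  163.78] F_bal [-0.52  0.6   0.  ] gap -0.0 q [ 0.12  0.42 -0.06  0.   -1.09 -0.03]
rot left (tool) [-0.01 -0.   -0.  ]
shift tool now [-2.77  1.03 -1.23]  in goal frame [-2.77  1.04 -1.22]
```

```bash
python3 -m jog '-2 8 0 0 0 0; 0 10 0 0 0 0; 0 10 0 0 0 0; 0 10 0 0 0 0; 0 10 0 0 0 0; 0 10 0 0 0 0; 0 6 0 0 0 0; 0 0 0 0 0 0'; python3 rem.py 108 -117 165
```

```text
t: 7.05
tool_pos: [610.4, -114.5, 166.7]
eef_rot: [[0.095, -0.995, 0.016], [-0.995, -0.095, -0.0], [0.002, -0.016, -1.0]]
ft_force: [0.8, 0.0, -0.4]
finger_gap: -0.001
t 7.05 bal [ 132.73 -117.73  166.66] F_bal [ 0.81 -0.03 -0.43] gap -0.0 q [ 0.13  0.31 -0.22  0.   -1.03 -0.04]
rot left (tool) [-0.02 -0.   -0.  ]
shift tool now [-0.72 24.76  1.26]  in goal frame [-0.73 24.73  1.66]
```

```bash
python3 -m jog '0 4 0 0 0 0; 0 4 0 0 0 0; 0 4 0 0 0 0; 0 3 0 0 0 0; 0 2 0 0 0 0; 0 2 0 0 0 0; 0 2 0 0 0 0; 0 0 0 0 0 0'; python3 rem.py 108 -117 165
python3 - <<'E'
from h import *
p=snap('wrist');save(p,'wrist2')
E
```

```text
t: 7.85
tool_pos: [592.9, -116.3, 167.0]
eef_rot: [[0.097, -0.995, 0.025], [-0.995, -0.097, -0.0], [0.003, -0.025, -1.0]]
ft_force: [0.3, 0.2, 0.7]
finger_gap: 0.005
t 7.85 bal [ 115.1  -117.83  166.96] F_bal [0.27 0.13 0.75] gap 0.0 q [ 0.13  0.28 -0.26  0.   -1.01 -0.04]
rot left (tool) [-0.02 -0.    0.  ]
shift tool now [-0.84  7.15  1.78]  in goal frame [-0.83  7.1   1.96]
```

View pics/wrist2.png

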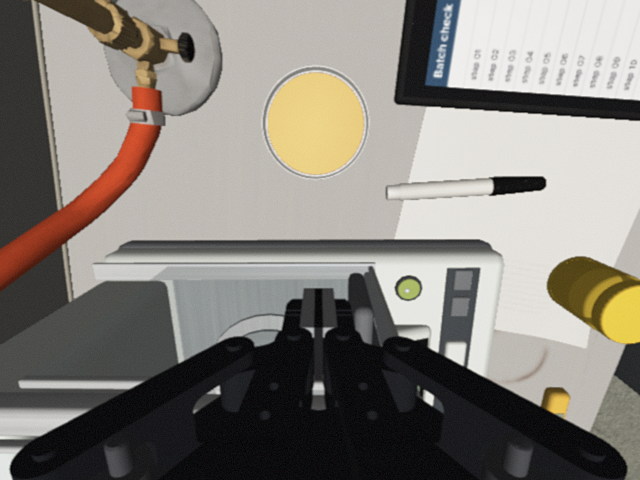

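```bash
python3 -m jog '0 2 0 -0.01 0 0; 0 2 0 -0.01 0 0; 0 2 0 0 0 0; 0 2 0 0 0 0; 0 2 0 0 0 0; 0 2 0 0 0 0; 0 2 0 0 0 0; 0 2 0 0 0 0'; python3 rem.py 108 -117 165
```

```text
t: 8.7
tool_pos: [592.6, -116.1, 167.4]
eef_rot: [[0.1, -0.995, 0.031], [-0.995, -0.1, -0.001], [0.004, -0.031, -1.0]]
ft_force: [9.8, -1.0, -4.4]
finger_gap: 0.002
t 8.7 bal [ 114.87 -117.63  167.45] F_bal [ 9.65 -1.9  -4.4 ] gap 0.0 q [ 0.13  0.27 -0.27  0.01 -1.   -0.04]
rot left (tool) [-0.03 -0.    0.  ]
shift tool now [-0.66  6.94  2.23]  in goal frame [-0.63  6.87  2.45]
```

```bash
python3 -m jog '0 4 0 0 0 0; 0 4 0 0 0 0; 0 4 0 0 0 0; 0 4 0 0 0 0; 0 0 0 0 0 0; 0 0 0 0 0 0; 0 0 0 0 0 0; 0 0 0 0 0 0'; python3 rem.py 108 -117 165
python3 - <<'E'
from h import *
p=snap('wrist');save(p,'wrist3')
cv2.imwrite('pics/c3.png',cv2.resize(p['color'][220:420,250:480,::-1],(690,600),interpolation=cv2.INTER_CUBIC))
E
```

```text
t: 9.5
tool_pos: [593.4, -115.6, 168.3]
eef_rot: [[0.103, -0.993, 0.061], [-0.995, -0.103, 0.0], [0.006, -0.06, -0.998]]
ft_force: [3.3, 0.4, -1.3]
finger_gap: 0.006
t 9.5 bal [ 115.71 -117.24  168.29] F_bal [ 3.29  0.07 -1.33] gap 0.01 q [ 0.14  0.26 -0.29  0.01 -0.96 -0.04]
rot left (tool) [-0.06 -0.01  0.01]
shift tool now [-0.31  7.89  2.81]  in goal frame [-0.24  7.71  3.29]
```

View pics/c3.png

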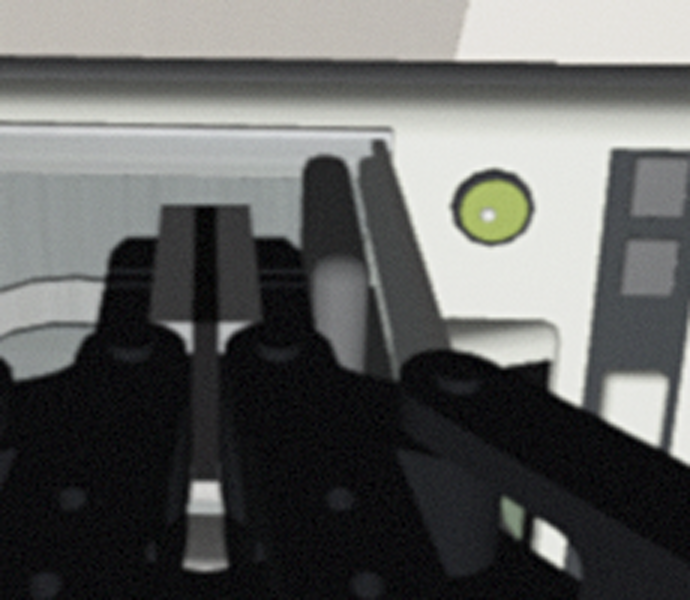

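```bash
python3 -m jog '0 -4 0 -0.03 0 0; 0 -8 0 -0.03 0 0; 0 -8 0 0 0 0; 3 0 -25 0 0 0; 0 0 -30 0 0 0; 0 0 -30 0 0 0; 0 0 -30 0 0 0; 0 0 -10 0 0 0'; python3 rem.py 155 0 270
```

```text
t: 10.35
tool_pos: [609.0, -116.4, 292.9]
eef_rot: [[0.101, -0.995, -0.014], [-0.995, -0.101, -0.005], [0.004, 0.015, -1.0]]
ft_force: [0.2, -0.3, 0.0]
finger_gap: 0.0
t 10.35 bal [ 131.16 -119.48  292.95] F_bal [ 0.14 -0.29  0.04] gap 0.0 q [ 0.13  0.25 -0.01  0.   -1.33 -0.03]
rot left (tool) [ 0.01 -0.    0.  ]
shift tool now [-119.45  -24.74   22.11]  in goal frame [-119.48  -23.84   22.95]
```

```bash
python3 -m jog '-10 -10 0 0.015 0 0; -25 -20 0 0 0 0; -30 0 0 0 0 0; -30 0 5 0 0 0; -22 0 10 0 0 0; 0 0 10 0 0 0; 0 0 0 0 0 0; 0 0 0 0 0 0'; python3 rem.py 162 0 218
python3 - <<'E'
from ov import *
W=snap('wrist');save(W,'wrist4');T=snap('top');save(T,'top4')
a=W['color'][:,:,::-1].copy()
o=(467,-10);y=.096;z=np.zeros(2)
box(a,W,o,y,(90,-111,170),(8,30,42),(0,165,255),1,z)
box(a,W,o,y,(129,0,223.5),(8,50,21),(255,0,255),1,z)
box(a,W,o,y,(0,0,60.5),(17,62,5),(0,0,255),1,z)
cv2.imwrite('pics/w4o.png',a)
E
```

```text
t: 11.15
tool_pos: [626.5, 10.3, 259.4]
eef_rot: [[0.098, -0.995, -0.002], [-0.995, -0.098, -0.002], [0.002, 0.002, -1.0]]
ft_force: [0.1, 0.2, 1.3]
finger_gap: -0.001
t 11.15 bal [160.68   4.91 259.36] F_bal [0.08 0.17 1.25] gap -0.0 q [ 0.33  0.26 -0.06  0.   -1.25 -0.23]
rot left (tool) [ 0. -0.  0.]
shift tool now [ 4.83 -1.39 41.37]  in goal frame [ 4.91 -1.32 41.36]
```

View pics/w4o.png

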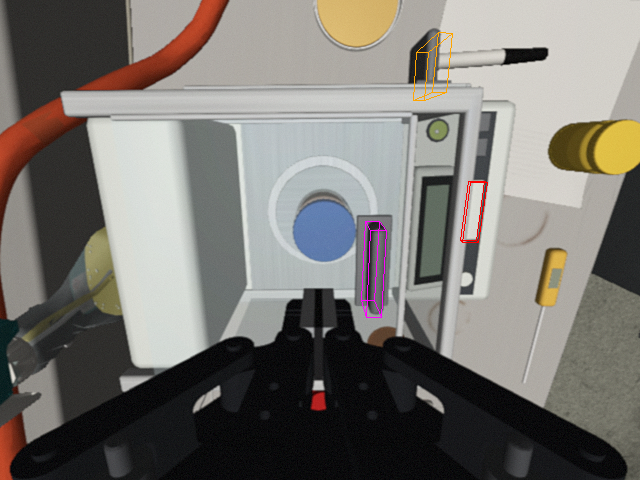

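View pics/top4.png

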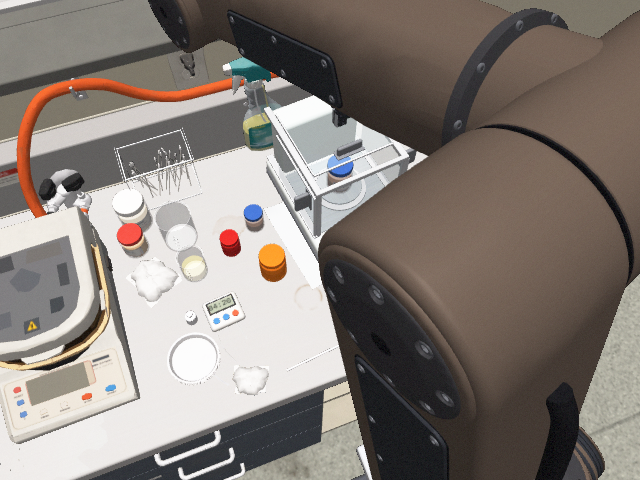

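The wrist picture shows the tab at (374,268) on its grey base. The fingers are behind it over the pane, and the right fin is beside the front post at (426,55). I'll lower the tip behind the tab and push it forward.

```bash
python3 -m jog '6 -4 10 0 0 0; 0 0 10 0 0 0; 0 0 8 0 0 0; 0 0 5 0 0 0; 0 0 4 0 0 0; 0 0 0 0 0 0; 0 0 0 0 0 0; 0 0 0 0 0 0'; python3 rem.py 162 -2 221
```

```text
t: 12.05
tool_pos: [632.0, 1.2, 219.8]
eef_rot: [[0.094, -0.996, -0.001], [-0.996, -0.094, -0.002], [0.002, 0.001, -1.0]]
ft_force: [-0.7, -1.0, -0.1]
finger_gap: 0.003
t 12.05 bal [165.3   -4.62 219.76] F_bal [-0.82 -0.92 -0.12] gap 0.0 q [ 0.31  0.3  -0.11  0.   -1.17 -0.22]
rot left (tool) [ 0. -0. -0.]
shift tool now [-2.61  3.3  -1.24]  in goal frame [-2.62  3.3  -1.24]
```

```bash
python3 -m jog '0 5 -1 0 0 0; 0 6 0 0 0 0; 0 6 0 0 0 0; 0 6 0 0 0 0; 0 6 0 0 0 0; 0 6 0 0 0 0; 0 3 0 0 0 0; 0 0 0 0 0 0'; python3 rem.py 108 -3 221
python3 - <<'E'
from h import *
p=snap('wrist');save(p,'wrist5')
E
```

```text
t: 12.85
tool_pos: [591.4, -2.2, 222.6]
eef_rot: [[0.095, -0.995, 0.004], [-0.996, -0.095, -0.001], [0.001, -0.004, -1.0]]
ft_force: [0.5, -0.7, -0.4]
finger_gap: -0.002
t 12.85 bal [124.59  -4.19 222.61] F_bal [ 0.45 -0.75 -0.4 ] gap -0.0 q [ 0.33  0.23 -0.2   0.   -1.15 -0.23]
rot left (tool) [-0. -0. -0.]
shift tool now [-1.17 16.6   1.54]  in goal frame [-1.19 16.59  1.61]
```

View pics/wrist5.png

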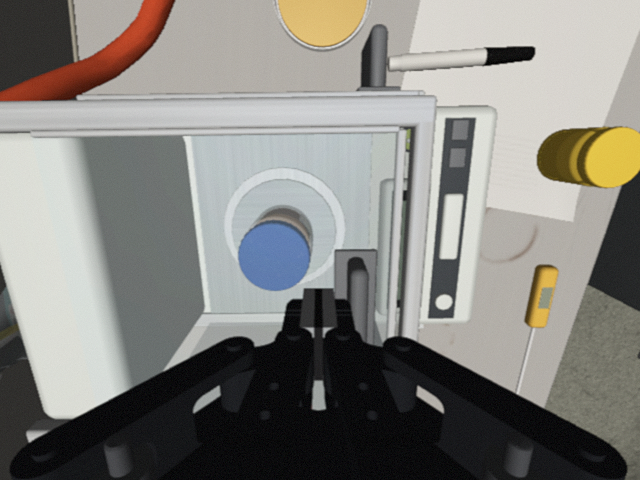

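```bash
python3 -m jog '0 3 0 0 0 0; 0 3 0 0 0 0; 0 3 0 0 0 0; 0 2 0 0 0 0; 0 2 0 0 0 0; 0 2 0 0 0 0; 0 2 0 0 0 0; 0 2 0 0 0 0'; python3 rem.py 108 -3 221
```

```text
t: 13.7
tool_pos: [578.6, -2.9, 224.6]
eef_rot: [[0.096, -0.995, 0.018], [-0.995, -0.096, 0.001], [0.001, -0.018, -1.0]]
ft_force: [6.7, -0.2, -2.3]
finger_gap: -0.0
t 13.7 bal [111.78  -3.6  224.64] F_bal [ 6.64 -0.85 -2.26] gap -0.0 q [ 0.34  0.19 -0.23  0.01 -1.13 -0.24]
rot left (tool) [-0.02 -0.    0.  ]
shift tool now [-0.6   3.85  3.57]  in goal frame [-0.6   3.78  3.64]
```

```bash
python3 -m jog '0 2 0 0 0 0; 0 2 0 0 0 0; 0 2 0 0 0 0; 0 2 0 0 0 0; 0 2 0 0 0 0; 0 2 0 0 0 0; 0 2 0 0 0 0; 0 2 0 0 0 0'; python3 rem.py 108 -3 221
```

```text
t: 14.5
tool_pos: [572.4, -2.2, 228.1]
eef_rot: [[0.098, -0.994, 0.04], [-0.995, -0.098, 0.004], [-0.0, -0.041, -0.999]]
ft_force: [15.1, -1.6, -9.2]
finger_gap: 0.001
t 14.5 bal [105.62  -2.36 228.1 ] F_bal [14.9  -3.02 -9.23] gap 0.0 q [ 0.34  0.17 -0.26  0.01 -1.1  -0.25]
rot left (tool) [-0.04  0.    0.  ]
shift tool now [ 0.65 -2.08  7.19]  in goal frame [ 0.64 -2.38  7.1 ]
```

```bash
python3 - <<'E'
from h import *
p=snap('wrist');save(p,'wrist6')
cv2.imwrite('pics/c6.png',cv2.resize(p['color'][80:380,220:520,::-1],(600,600),interpolation=cv2.INTER_CUBIC))
E
```

View pics/c6.png

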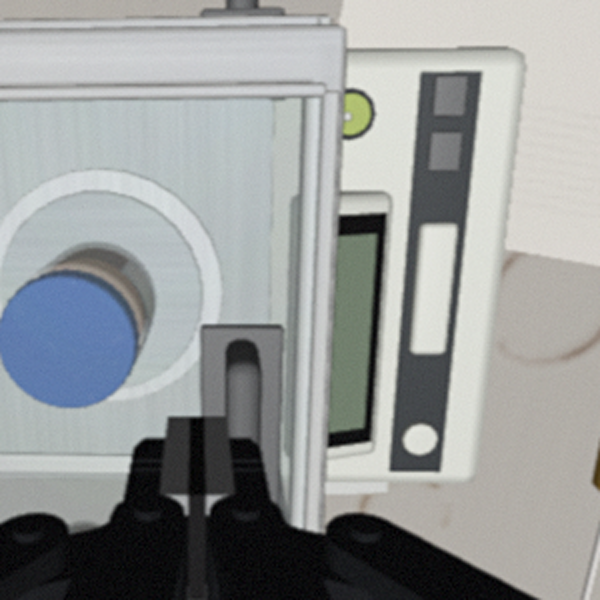

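```bash
python3 -m jog '0 -4 0 -0.02 0 0; 0 -8 0 -0.02 0 0; 0 -8 -5 0 0 0; 0 -10 -20 0 0 0; 0 -10 -20 0 0 0; 0 -10 -20 0 0 0; 0 0 -10 0 0 0; 0 0 0 0 0 0'; python3 rem.py 108 -3 221; python3 - <<'E'
from ov import *
W=snap('wrist');save(W,'wrist7');T=snap('top');save(T,'top7');S=snap('side');save(S,'side7')
pickle.dump((W,T,S),open('wts7.pkl','wb'))
a=W['color'][:,:,::-1].copy()
o=(467,-10);y=.096;z=np.zeros(2)
for x in (87,91): box(a,W,o,y,(x,-3,223.5),(8,50,21),(255,0,255) if x==87 else (0,255,0),1,z)
box(a,W,o,y,(92,-112,170),(8,30,42),(0,165,255),1,z)
box(a,W,o,y,(0,0,60.5),(17,62,5),(0,0,255),1,z)
cv2.imwrite('pics/w7o.png',a)
a=cv2.resize(S['color'][140:290,200:400,::-1],(800,600),interpolation=cv2.INTER_CUBIC);cv2.imwrite('pics/s7.png',a)
E
```

```text
t: 15.35
tool_pos: [620.6, 2.0, 302.9]
eef_rot: [[0.097, -0.995, -0.014], [-0.995, -0.097, -0.001], [0.0, 0.014, -1.0]]
ft_force: [-0.1, -0.2, -1.0]
finger_gap: -0.0
t 15.35 bal [154.02  -2.73 302.91] F_bal [-0.14 -0.23 -0.96] gap -0.0 q [ 0.32  0.24  0.01 -0.   -1.35 -0.22]
rot left (tool) [ 0.01 -0.    0.  ]
shift tool now [ 0.21 44.86 82.55]  in goal frame [ 0.27 46.02 81.91]
```

View pics/w7o.png

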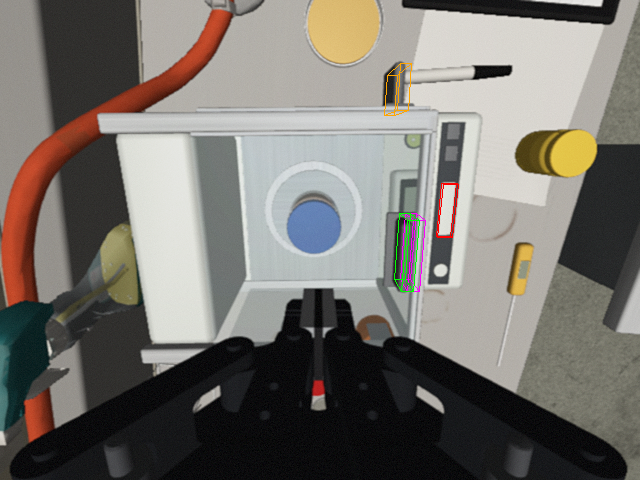

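View pics/s7.png

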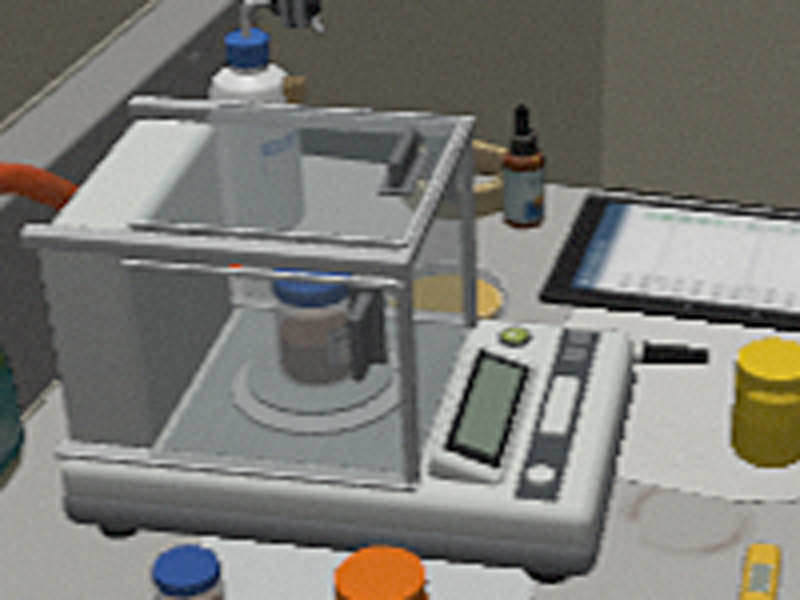

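View pics/top7.png

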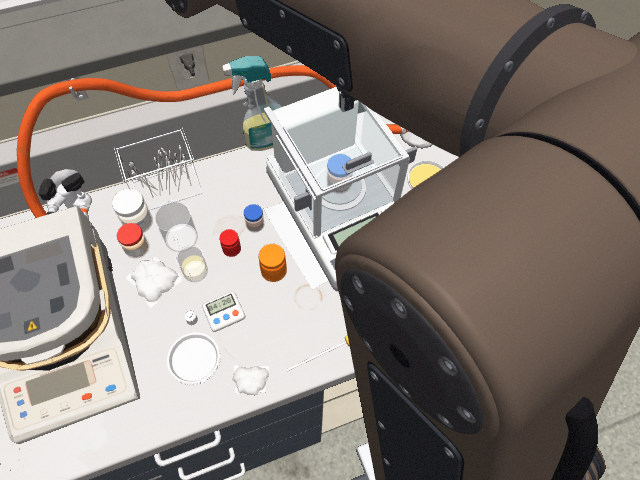

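```bash
python3 - <<'E'
import cv2,numpy as np
a=cv2.imread('pics/wrist7.png')[90:350,330:470]
cv2.imwrite('pics/w7c.png',cv2.resize(a,None,fx=2.3,fy=2.3,interpolation=cv2.INTER_CUBIC))
a=cv2.imread('pics/wrist7.png')[90:230,360:470];b=cv2.imread('pics/wrist7.png')[200:340,360:470]
cv2.imwrite('pics/w7c.png',cv2.resize(np.hstack([a,b]),(800,509),interpolation=cv2.INTER_CUBIC))
E
```

```text
(no output)
```

View pics/w7c.png

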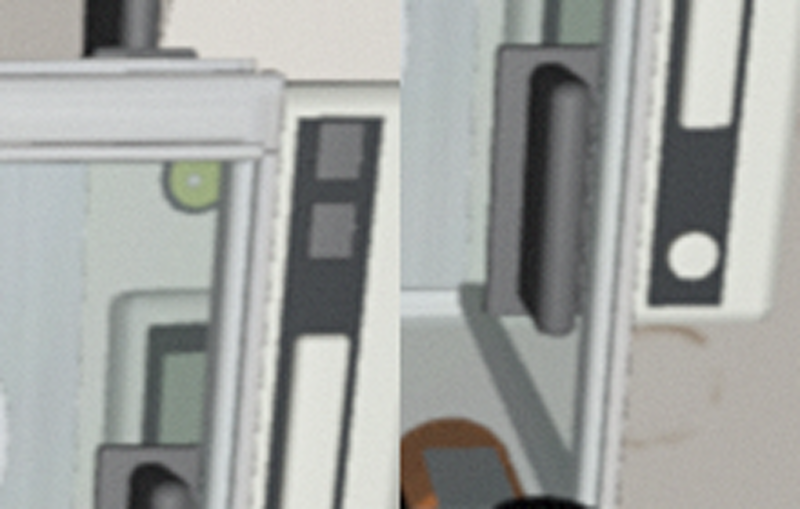

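```bash
python3 -m jog '0 19 0 0 0 0.14; 3 19 0 0 0 0.14; 5 18 0 0 0 0.14; 8 17 0 0 0 0.14; 10 16 0 0 0 0.14; 12 15 0 0 0 0.14; 14 13 0 0 0 0.14; 16 11 0 0 0 0.14'; sed -i 's/^G=.*/G=np.array([-xb,yb,-zz]).T/' rem.py; python3 rem.py -2 0 150
```

```text
t: 16.3
tool_pos: [456.3, -11.4, 294.4]
eef_rot: [[-0.875, -0.484, -0.032], [-0.484, 0.875, -0.005], [0.03, 0.012, -0.999]]
ft_force: [0.2, 0.3, 0.7]
finger_gap: -0.001
t 16.3 bal [-10.8   -0.34 294.36] F_bal [0.27 0.27 0.72] gap -0.0 q [ 0.4  -0.03 -0.31 -0.01 -1.32 -1.46]
rot left (tool) [ 0.01 -0.03  0.41]
shift tool now [-12.59  -4.86 144.  ]  in goal frame [ -8.8    0.34 144.36]
```

```bash
python3 -m jog '-3 -1 0 0.01 -0.03 0.14; -3 -1 20 0 0 0.14; -3 0 30 0 0 0.13; 0 0 30 0 0 0; 0 0 30 0 0 0; 0 0 20 0 0 0; 0 0 10 0 0 0; 0 0 0 0 0 0'; python3 rem.py -2 0 100
python3 - <<'E'
from ov import *
W=snap('wrist');save(W,'wrist8');T=snap('top');save(T,'top8')
E
```

```text
t: 17.1
tool_pos: [456.3, -12.2, 146.4]
eef_rot: [[-0.997, -0.072, -0.002], [-0.072, 0.997, 0.0], [0.002, 0.0, -1.0]]
ft_force: [0.4, -0.0, 0.2]
finger_gap: -0.007
t 17.1 bal [-10.88  -1.14 146.41] F_bal [ 0.36 -0.04  0.21] gap -0.01 q [ 0.41  0.07 -0.57 -0.   -0.93 -1.9 ]
rot left (tool) [ 0.   -0.   -0.02]
shift tool now [-8.97  1.35 46.39]  in goal frame [-8.88  1.14 46.41]
```

View pics/wrist8.png

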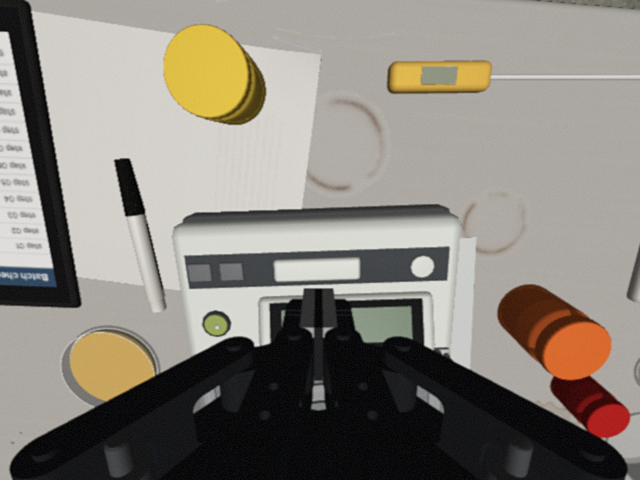

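View pics/top8.png

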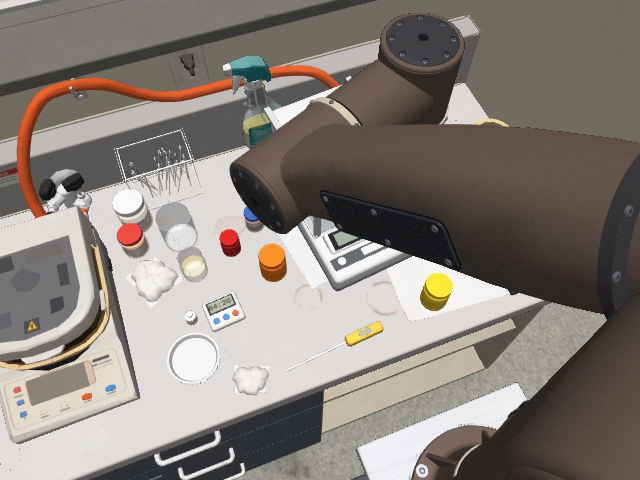

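Before pressing, I'll step aside for one clear look at both doors.

```bash
python3 -m jog '0 -20 -40 0 0 0; 0 -35 -25 0 0 0; 0 -45 0 0 0 0; 5 -47 0 0 0 0; 5 -47 0 0 0 0; 5 -47 0 0 0 0; 5 -47 0 0 0 0; 5 -45 0 0 0 0'; python3 rem.py -2 0 100
python3 - <<'E'
from ov import *
T=snap('top');S=snap('side');pickle.dump((T,S),open('ts.pkl','wb'));save(T,'top9')
E
python3 draw.py '(467,-10)' 0.096 0 2 91 111 d
```

```text
t: 18.0
tool_pos: [464.5, -355.1, 230.5]
eef_rot: [[-0.996, -0.085, 0.024], [-0.085, 0.996, -0.004], [-0.023, -0.006, -1.0]]
ft_force: [0.6, 1.1, 1.7]
finger_gap: -0.001
t 18.0 bal [ -35.55 -343.25  230.47] F_bal [0.71 1.06 1.73] gap -0.0 q [-0.32  0.2  -0.21 -0.   -1.14 -1.16]
rot left (tool) [-0.01  0.02 -0.01]
shift tool now [-26.8  344.37 129.05]  in goal frame [-33.55 343.25 130.47]
```

View pics/ov_td.png

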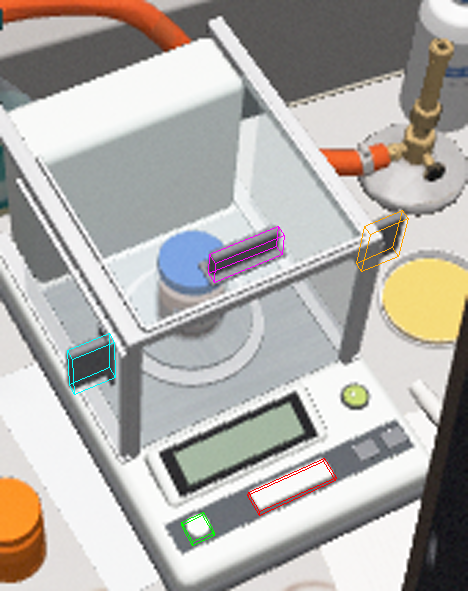

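View pics/ov_sd.png

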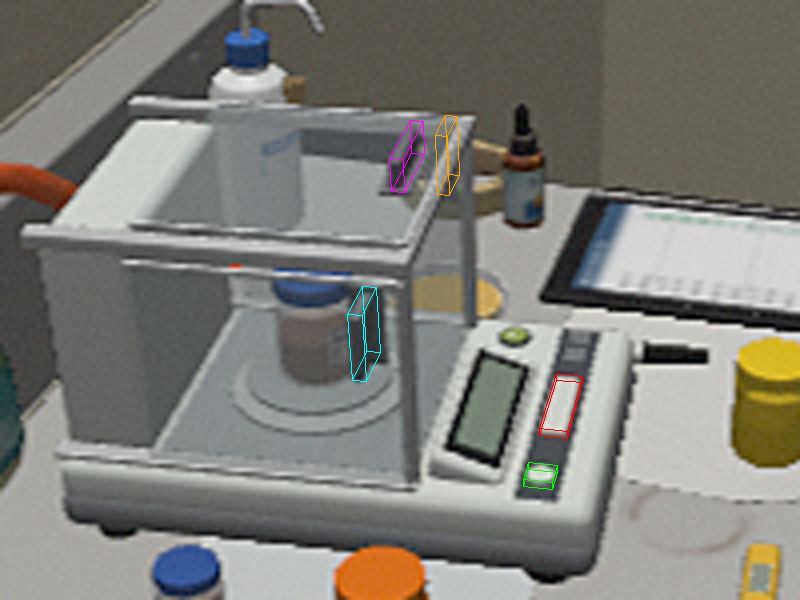

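Both doors sit at the front: there is no gap at the top pane's front edge, and the right fin is level with the left one. Each also stopped hard under 10–15 N. Back to the key.

```bash
python3 -m jog '-3 44 0 0 0.02 0; -4 46 0 0 0 0; -4 46 0 0 0 0; -4 46 0 0 0 0; -4 46 0 0 0 0; -4 46 10 0 0 0; -4 40 30 0 0 0; -4 15 40 0 0 0'; python3 rem.py -1 0 100
```

```text
t: 18.9
tool_pos: [478.1, -19.6, 160.6]
eef_rot: [[-0.997, -0.071, 0.029], [-0.071, 0.997, -0.003], [-0.029, -0.005, -1.0]]
ft_force: [0.6, 0.4, -0.7]
finger_gap: 0.002
t 18.9 bal [ 10.12 -10.63 160.62] F_bal [ 0.64  0.38 -0.7 ] gap 0.0 q [ 0.38  0.08 -0.54  0.02 -0.93 -1.89]
rot left (tool) [-0.01  0.03 -0.02]
shift tool now [13.13 10.67 60.21]  in goal frame [11.12 10.63 60.62]
```

```bash
python3 -m jog '11 11 0 -0.01 0.03 -0.02; 0 0 20 0 0 0; 0 0 20 0 0 0; 0 0 15 0 0 0; 0 0 8 0 0 0; 0 0 0 0 0 0; 0 0 0 0 0 0; 0 0 0 0 0 0'; python3 rem.py -1 0 75
python3 - <<'E'
from ov import *
W=snap('wrist');save(W,'wrist10')
S=snap('side');save(S,'side10')
cv2.imwrite('pics/s10.png',cv2.resize(S['color'][190:270,290:370,::-1],(600,600),interpolation=cv2.INTER_CUBIC))
E
```

```text
t: 19.7
tool_pos: [468.1, -1.8, 99.7]
eef_rot: [[-0.995, -0.102, 0.006], [-0.102, 0.995, 0.008], [-0.007, 0.007, -1.0]]
ft_force: [-0.4, 0.6, 0.5]
finger_gap: 0.003
t 19.7 bal [ 1.85  8.01 99.67] F_bal [-0.38  0.61  0.47] gap 0.0 q [ 0.41  0.15 -0.61 -0.01 -0.8  -1.88]
rot left (tool) [0.01 0.01 0.01]
shift tool now [ 3.06 -8.18 24.59]  in goal frame [ 2.85 -8.01 24.67]
```

View pics/wrist10.png

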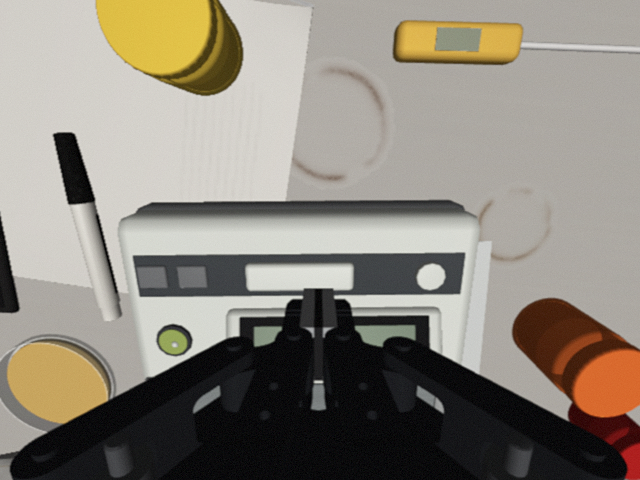

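View pics/s10.png

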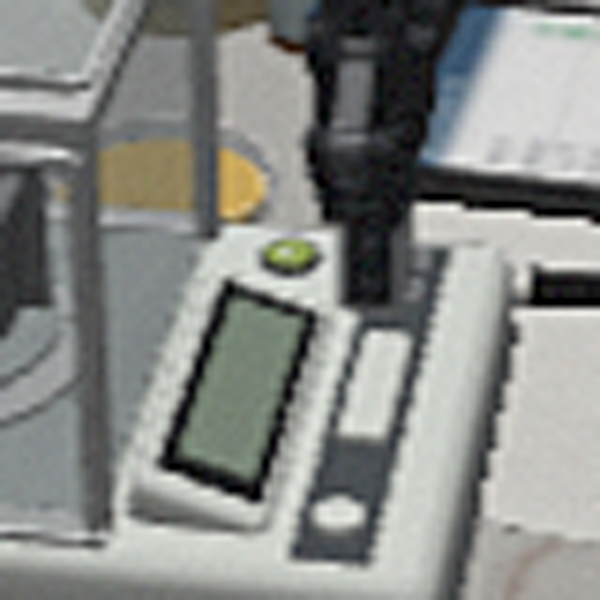

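```bash
python3 -m jog '3 -8 10 0 0 0; 0 0 10 0 0 0; 0 0 0 0 0 0; 0 0 0 0 0 0; 0 0 0 0 0 0; 0 0 0 0 0 0; 0 0 0 0 0 0; 0 0 0 0 0 0'; python3 rem.py -1 0 63
python3 - <<'E'
from ov import *
W=snap('wrist');s=manip.get_state();p=np.array(s['tool_pos'])
print(proj(W,p),proj(W,[p[0],p[1],63]))
print([atz(W,u,63) for u in nets.place_of(W,'tare_top')[:1] for u in [u['position']]])
a=W['color'][:,:,::-1].copy();R=np.array(s['eef_rot'])
for i,j in((-1,-1),(-1,1),(1,1),(1,-1)):
    q=p+R[:,0]*11*i+R[:,1]*14.5*j;q[2]=63;cv2.circle(a,tuple(int(v) for v in proj(W,q)),2,(0,0,255),-1)
cv2.imwrite('pics/w11.png',cv2.resize(a[180:380,120:520],(800,400),interpolation=cv2.INTER_CUBIC))
S=snap('side');cv2.imwrite('pics/s11.png',cv2.resize(S['color'][190:270,290:370,::-1],(600,600),interpolation=cv2.INTER_CUBIC))
E
```

```text
t: 20.6
tool_pos: [466.1, -11.0, 78.3]
eef_rot: [[-0.995, -0.101, 0.007], [-0.101, 0.995, 0.008], [-0.008, 0.007, -1.0]]
ft_force: [-0.7, 0.1, 0.1]
finger_gap: -0.004
t 20.6 bal [-0.95 -0.9  78.29] F_bal [-0.7   0.19  0.08] gap -0.0 q [ 0.4   0.18 -0.64 -0.01 -0.74 -1.86]
rot left (tool) [0.01 0.01 0.01]
shift tool now [ 0.16  0.78 15.3 ]  in goal frame [ 0.05  0.9  15.29]
[318.5 307.1] [318.2 292.9]
[array([469.9, -10.6,  63. ])]
```

View pics/w11.png

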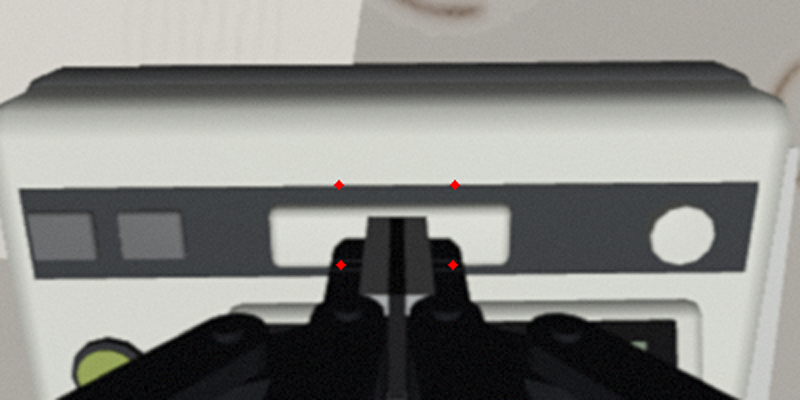

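View pics/s11.png

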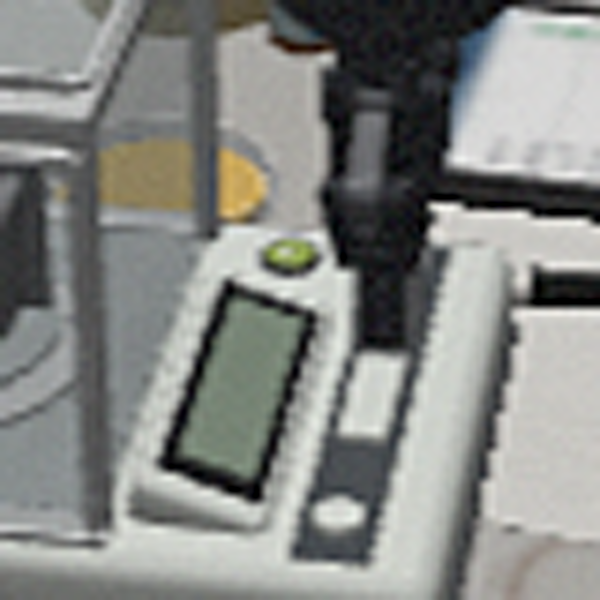

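```bash
python3 -m jog '-2.5 0 8 0 0 0; 0 0 4 0 0 0; 0 0 2 0 0 0; 0 0 2 0 0 0; 0 0 2 0 0 0; 0 0 2 0 0 0; 0 0 2 0 0 0; 0 0 2 0 0 0'; python3 rem.py -1 0 63
```

```text
t: 21.55
tool_pos: [468.9, -10.7, 58.5]
eef_rot: [[-0.995, -0.104, 0.007], [-0.104, 0.995, 0.006], [-0.008, 0.006, -1.0]]
ft_force: [-12.9, 3.4, 34.2]
finger_gap: -0.001
t 21.55 bal [ 1.85 -0.88 58.55] F_bal [-12.56   4.6   34.22] gap -0.0 q [ 0.4   0.21 -0.66 -0.01 -0.69 -1.86]
rot left (tool) [0.01 0.01 0.01]
shift tool now [ 2.81  0.93 -4.47]  in goal frame [ 2.85  0.88 -4.45]
```

```bash
python3 - <<'E'
from h import *
S=snap('side');cv2.imwrite('pics/s12.png',cv2.resize(S['color'][190:270,290:370,::-1],(600,600),interpolation=cv2.INTER_CUBIC))
E
python3 -m jog '0 0 -3 0 0 0; 0 0 -5 0 0 0; 0 0 -10 0 0 0; 0 0 -30 0 0 0; 0 0 -40 0 0 0; 0 0 -40 0 0 0; 0 0 -20 0 0 0; 0 0 0 0 0 0'; python3 rem.py -1 0 63
```

```text
t: 22.4
tool_pos: [467.0, -12.3, 215.1]
eef_rot: [[-0.995, -0.104, 0.006], [-0.104, 0.995, 0.005], [-0.007, 0.005, -1.0]]
ft_force: [1.3, -1.0, -0.4]
finger_gap: -0.001
t 22.4 bal [ -0.18  -2.29 215.07] F_bal [ 1.18 -1.15 -0.42] gap -0.0 q [ 0.39  0.02 -0.46 -0.   -1.09 -1.86]
rot left (tool) [0.   0.01 0.01]
shift tool now [  1.85   1.56 152.07]  in goal frame [  0.82   2.29 152.07]
```

View pics/s12.png

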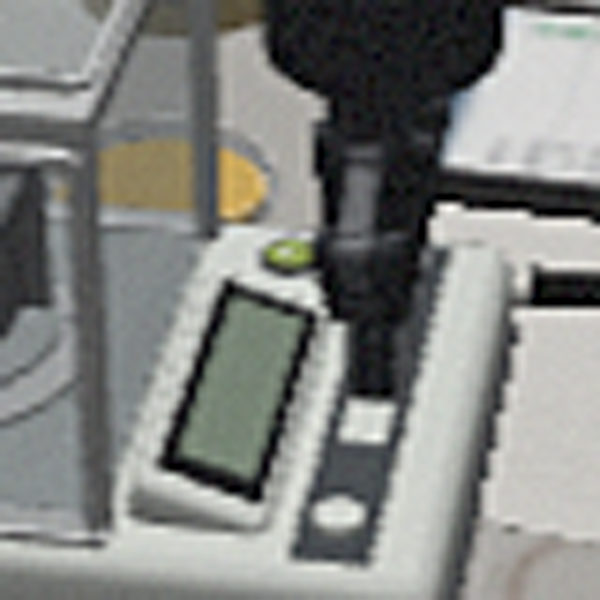

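```bash
python3 - <<'E'
from h import *
S=snap('side');cv2.imwrite('pics/s13.png',cv2.resize(S['color'][140:290,200:400,::-1],(800,600),interpolation=cv2.INTER_CUBIC))
E
```

```text
(no output)
```

View pics/s13.png

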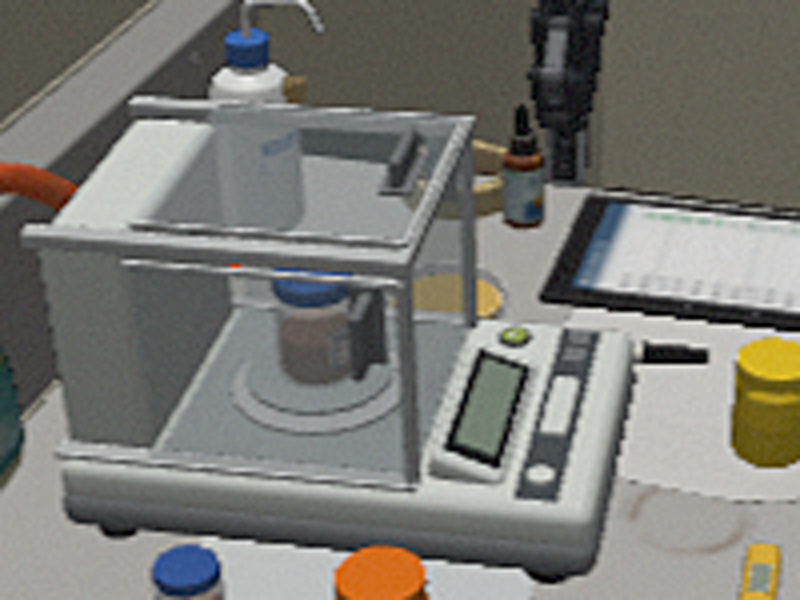

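The side picture shows the doors shut, the key up again, the jar unmoved and the gripper clear of everything.

```bash
python3 -c "
from bench import ticket
print(ticket.sign_off())"
```

```text
the job is handed in; nothing more can be done
None
```

I shut the right-hand door and then the top door with the closed fingertips. Then I pressed the tare key right down, let it go, and handed the job in at about 22.5 s of the 48 s allowed.

- **Right door:** it came to a hard stop. The tip did not move further forward under about 10 N, against 1.2 N of sliding friction.
- **Top door:** the force rose to about 15 N at the end. The tip crept on about 6 mm and rode up about 3.5 mm on the tab there, so I relied on the pictures to confirm it was shut. They showed no gap at the front bar.
- **Door check before pressing:** the pictures agreed with shut doors to about 2 mm, with the right fin level with the left one. I had no direct reading of the door joints.
- **Tare key:** it bottomed at about 34 N, more than was needed. The tip read z = 58.5 mm where I expected 60 mm, which is within the calibration error. The last side picture shows the key up again.
- **Everything else:** in that picture the jar stands on the pan as before and the gripper is clear. It shows only part of the bench. Earlier pictures showed no bystander moved, but I did not check all of them again at the end.

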